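# Reload the drilling jig from the blank magazine

### The arm

A 6-joint arm with a two-finger parallel gripper is mounted at the origin on a cart in front of the work surface, level with it; the furniture and walls round the work are solid. World frame = base frame: x ahead of the robot, y to its left, z up, the work surface at z = 0. Lengths are in m, angles in rad, forces in N, time in s.
With the tool pointing down it reaches from about 0.35 to 0.775 m from the base axis. Payload 5.5 kg.
Tool frame: the origin (TCP) lies on the centre line of the jaws, within the pads' length; the fingertips stand 11 mm ahead of it and the grasp point (between the pads) lies 8 mm behind it (env.tip_extent is the distance from the TCP to the fingertips, in m); z points along the fingers, y is the line along which they close (so a half turn about z gives the same grasp; the last joint's range is limited). The gripper opens to 85 mm and grips with 20 to 120 N. Pads are 22 mm wide; open, the fingers measure 114 mm over their backs; the gripper's body (76 mm by 85 mm) begins 54 mm behind the grasp point. The pads swing forward as they close: fully open they stand 13 mm farther back than shut.
Start: joints at [-1.459, 0.313, 0.046, 1.304, 0, 1.431], TCP at [0.143, -0.557, 0.242] pointing down, gripper open.
Joint ranges: [-2.76, 2.76], [-0.86, 1.69], [-1.03, 1.26], [-2.2, 2.34], [-1.47, 1.5], [-3.14, 3.14]. Speed limits (rad/s): [2.57, 2.57, 3.14, 3.14, 3.14, 3.14].

### API

Orientations are given as a unit quaternion [w, x, y, z].
In Python, from workcell import env gives the robot as it stands.
- The arm moves only by the shell command python3 -m jog 'ROWS' [FORCE]. ROWS is JSON, a list of rows, each a list of 5 numbers: the gripper's target within -1 to 1 (shut at 1, half-way at 0, fully open at -1), then the shift along the tool's x, y, z in m, then the turn about the tool's z in degrees. In form: [[fingers, tx, ty, tz, turn], ...]. A call has 1 to 5 rows; each row shifts and turns the commanded pose from where the row before left it, along the tool's axes as they then stand; what a row does not reach is not made up. A row lasts 1/12 s, in which the tool goes at most 41.7 mm and 7.16 degrees, less where a joint would pass 70% of its speed; a pose out of reach is approached as far as the arm can. A call is refused whole if a number of a shift passes 0.0417 or a number of a turn 7.16, either way. A call with a gripper value outside its range is refused whole. The fingers move at their own pace and stop on an object; FORCE is the grip in N (left out, the last holds). Time passes only in rows, so rows that do not move let the fingers close. It gives the time, the measured TCP pose, the force, the opening and the grip force at its end, in the units of the state.
- env.get_state(): the state, without advancing time (a new reading comes with each control period).
- env.read_camera(name): name is "scene" or "top" or "wrist"; returns a dict with "img" (384x512x3 uint8, red, green, blue), "fov_y" (degrees; the focal length in pixels is half the picture's height over the tangent of half this angle, whatever the lens; pixels are square), "cx", "cy" (the principal point, pixels), "T" (4x4, takes a point from camera to world coordinates). Camera axes: x right, y up, looking along -z (the intrinsics and any distortion apply to the point x, -y, -z); pixel columns grow to the right and rows downward; lengths in m; the calibration is good to about 2 mm. The wrist camera is an equidistant fisheye: a pixel r from the principal point sees the ray r / f radians off the axis. A picture is of the moment at which its call begins. There is no depth.
- env.hand_in(): hands the job in; it is judged then, once.
The state is a dict: "clock": time; "joint_pos": joint angles; "qvel": joint speeds; "tau": joint torques, N m; "tcp_pos": TCP position; "orientation": TCP orientation; "wrist_force": force on the tool from outside, world axes, zero at the start; "ft_torque": the same for the moment, N m; "finger_gap": finger opening in m; "grip_force": force on a finger pad.
Only numpy, scipy, OpenCV 4.12 (cv2) and the standard library are available. Lean on these libraries where they do the work, as an engineer would, in place of code of your own. Each camera call takes 0.05 s, during which the arm holds its last target. There are 200 camera calls.

### The job

Reload the sloping drilling jig: take the finished piece (the one with two holes) out of it and lay it flat in the plywood tray, and pull the lowest blank out of the mouth of the stack magazine to seat it there instead, flat on the sloping bed, between the side fences and up against the end stop. The rest of the stack must stay in the magazine and settle down, and the bottle, jar and can nearby are to be left where they stand.

Things in the scene. Friction and masses are not known exactly. Their poses are not given: they have to be found in the camera images.
- magazine: Fixed upright plywood magazine for a stack of blanks. Origin on the bench under the shaft's middle; x from the mouth (towards the robot) to the back, z up. Shaft 125 (x) by 57 (y) mm inside, walls 8 mm, top at 165 mm. Blanks lie on a 44 mm wide rail, top at 35 mm, x = -70 to 70. Base board 8 mm thick, x = -68 to 92, y = -58 to 58.
- magazine_mouth (a point): Middle of the magazine's exit slot (x = -70 mm, 48 mm up; magazine's axes). Above the slot two aluminium lips, 61 to 165 mm up, hold back all but the lowest blank. Beside the slot the side walls, below 61 mm, are cut away back to x = -25 mm: room for fingers. The tall front leaves no room for an upright gripper: lean it away, towards -x.
- blank_bottom_mid (a point): Centre of the stack's lowest blank: plain wooden block 120 (own x) by 54 (y) by 20 (z) mm, 70 to 130 g. Starts flat on the magazine's rail, front end 24 to 36 mm out beyond the lips. Those above rest on it (friction some 4 to 9 N); it leaves straight along the magazine's -x.
- jig_bed: Inclined bed of the fixed drilling jig. x down the slope (25 degrees, roughly away from the robot), z square out of the bed, y across. Origin on the bed surface, 55 mm above the bench; a seated piece has its centre at (0, 0, 10) mm in this frame. Bed 76 mm wide, from x = -25 (high end) to 70: the upper 35 mm of a seated piece overhangs, free for fingers.
- jig_stop (a point): Foot of the end stop's face at the low end of the jig's bed: (60, 0, 0) mm in the bed's frame and along its axes. The stop is 16 mm high. Two side fences run from x = 2 to 60 mm, inner faces at y = -30 and 30 mm, 8 mm thick, 12 mm high.
- finished_mid (a point): Centre of the finished piece, which starts in the jig: same wood and size as the blanks (120 own x, 54 y, 20 z mm; 65 to 120 g) but with two 16 mm holes through it on its long middle line.
- tray: Fixed open plywood tray, 190 (x) by 150 (y) mm outside, walls 6 mm thick and 28 mm high, floor 6 mm thick. Origin on the bench under its centre.
- glue_bottle: bystander: bottle, 54 mm across, 160 mm tall, out to one side of the work; origin at its foot
- screw_jar: bystander: clear jar with a lid, 68 mm across, 95 mm tall, out to one side of the work; origin at its foot
- spray_can: bystander: spray can, 65 mm across, 194 mm tall, standing a little behind the tray; origin at its foot
- blank_2_mid (a point): Centre of blank number 2 of the stack, counted from below; same size as the lowest, starts inside the shaft 65 mm above the bench. It must stay in the magazine and sinks by 20 mm when the lowest is gone.
- blank_3_mid (a point): Centre of blank number 3 of the stack, counted from below; same size as the lowest, starts inside the shaft 85 mm above the bench. It must stay in the magazine and sinks by 20 mm when the lowest is gone.
- blank_4_mid (a point): Centre of blank number 4 of the stack, counted from below; same size as the lowest, starts inside the shaft 105 mm above the bench. It must stay in the magazine and sinks by 20 mm when the lowest is gone.
- blank_5_mid (a point): Centre of blank number 5 of the stack, counted from below; same size as the lowest, starts inside the shaft 125 mm above the bench. It must stay in the magazine and sinks by 20 mm when the lowest is gone.
Mind the look-alikes: they are no part of the job. Leave any green look-alike of the part that bears blank_bottom_mid alone.

How it is judged:
At the end, for the whole second after the job is handed in: Lowest blank at rest in the jig: within 6 mm of the middle, at most 7 mm short of the stop, on the bed within 4 mm, aligned within 0.08 to 0.1 rad. Finished piece at rest, flat on the tray floor. The other four blanks in the shaft (15 mm along, 8 mm across), each sunk by 20 mm (within 6) (x of blank_bottom_mid in the frame of jig_bed between -0.007 and 0.004 m and y of blank_bottom_mid in the frame of jig_bed between -0.006 and 0.006 m and z of blank_bottom_mid in the frame of jig_bed between 0.006 and 0.014 m and angle between the x axis of blank_bottom_mid and the x axis of jig_bed, either way round below 0.1 rad and angle between the z axis of blank_bottom_mid and the z axis of jig_bed, either way round below 0.08 rad and x of finished_mid in the frame of tray between -0.09 and 0.09 m and y of finished_mid in the frame of tray between -0.07 and 0.07 m and height (world z) of finished_mid below 0.022 m and angle between the z axis of finished_mid and the z axis of tray, either way round below 0.1 rad and x of blank_2_mid in the frame of magazine between -0.015 and 0.015 m and y of blank_2_mid in the frame of magazine between -0.008 and 0.008 m and height (world z) of blank_2_mid between 0.039 and 0.051 m and x of blank_3_mid in the frame of magazine between -0.015 and 0.015 m and y of blank_3_mid in the frame of magazine between -0.008 and 0.008 m and height (world z) of blank_3_mid between 0.059 and 0.071 m and x of blank_4_mid in the frame of magazine between -0.015 and 0.015 m and y of blank_4_mid in the frame of magazine between -0.008 and 0.008 m and height (world z) of blank_4_mid between 0.079 and 0.091 m and x of blank_5_mid in the frame of magazine between -0.015 and 0.015 m and y of blank_5_mid in the frame of magazine between -0.008 and 0.008 m and height (world z) of blank_5_mid between 0.099 and 0.111 m and linear speed of each of blank_bottom, finished below 0.02 m/s); the robot touches nothing.
It fails at once if the glue bottle is pushed more than 30 mm or knocked over (distance of glue_bottle from where it was at the start of the episode above 0.03 m or angle between glue_bottle's own z axis and vertical above 0.5 rad).
It fails at once if the screw jar is pushed more than 30 mm or knocked over (distance of screw_jar from where it was at the start of the episode above 0.03 m or angle between screw_jar's own z axis and vertical above 0.5 rad).
It fails at once if the spray can is pushed more than 30 mm or knocked over (distance of spray_can from where it was at the start of the episode above 0.03 m or angle between spray_can's own z axis and vertical above 0.5 rad).
It fails at once if one of the upper blanks leaves the magazine (x of any of blank_2_mid, blank_3_mid, blank_4_mid, blank_5_mid in the frame of magazine below -0.06 m or height (world z) of any of blank_2_mid, blank_3_mid, blank_4_mid, blank_5_mid above 0.2 m).
It also fails if it takes over 58 s, if anything falls off the work surface, if the arm or the gripper's body presses on something with over 40 N, if the wrist force passes 120 N, or if a joint passes its speed limit or range.

## Working session

There is one attempt and no reset: what is moved stays moved. The work goes in short steps, Python scripts to look and compute and a shell command to move; the robot and the scene stay as the last step left them, time stands still between calls to the robot, and variables do not carry over. Pictures are saved under pics/ and viewed, at most 10 in all, crops included, and the job is handed in when it is done.

```bash
ls; mkdir -p pics
python3 - <<'E'
from workcell import env
import cv2, numpy as np, pickle
s=env.get_state(); print({k:np.round(v,3) for k,v in s.items()}, env.tip_extent)
d={n:env.read_camera(n) for n in("scene","top","wrist")}
pickle.dump(d,open("cams0.pkl","wb"))
for n,c in d.items(): print(n,c["fov_y"],c["cx"],c["cy"],np.round(c["T"],3).tolist(),[k for k in c])
cv2.imwrite("pics/scene0.png",cv2.resize(d["scene"]["img"][:,:,::-1],(800,600),interpolation=cv2.INTER_CUBIC))
cv2.imwrite("pics/top0.png",cv2.resize(d["top"]["img"][:,:,::-1],(800,600),interpolation=cv2.INTER_CUBIC))
E
python3 -m jog --help
```

```text
pics
{'clock': np.float64(0.0), 'joint_pos': array([-1.459,  0.314,  0.045,  1.304, -0.   ,  1.431]), 'qvel': array([-0.001,  0.001, -0.   , -0.001,  0.001, -0.002]), 'tau': array([ 0.0000e+00, -4.8063e+01,  2.9853e+01,  1.9000e-02, -0.0000e+00,
       -0.0000e+00]), 'tcp_pos': array([ 0.143, -0.556,  0.241]), 'orientation': array([-0.001,  0.992,  0.126,  0.   ]), 'wrist_force': array([-0.325,  0.287, -0.297]), 'ft_torque': array([-0.021, -0.011, -0.044]), 'grip_force': np.float64(0.0), 'finger_gap': np.float64(0.086)} 0.011
scene 55.070687461252334 253.05179631783744 187.48614408140907 [[-0.714, 0.459, -0.529, -0.236], [-0.701, -0.458, 0.547, 0.843], [0.009, 0.761, 0.648, 1.073], [0.0, 0.0, 0.0, 1.0]] ['img', 'fov_y', 'cx', 'cy', 'T']
top 57.47223140123343 248.95599918409718 183.82482222022932 [[0.013, 0.986, -0.167, 0.384], [-1.0, 0.011, -0.013, -0.015], [-0.011, 0.167, 0.986, 1.242], [0.0, 0.0, 0.0, 1.0]] ['img', 'fov_y', 'cx', 'cy', 'T']
wrist 65.70646984690485 253.08734950127732 191.6528444173152 [[0.249, 0.935, 0.252, 0.207], [-0.968, 0.241, 0.063, -0.54], [-0.001, -0.26, 0.966, 0.372], [0.0, 0.0, 0.0, 1.0]] ['img', 'fov_y', 'cx', 'cy', 'T']invalid input: not JSON, or not a number
```

View pics/scene0.png

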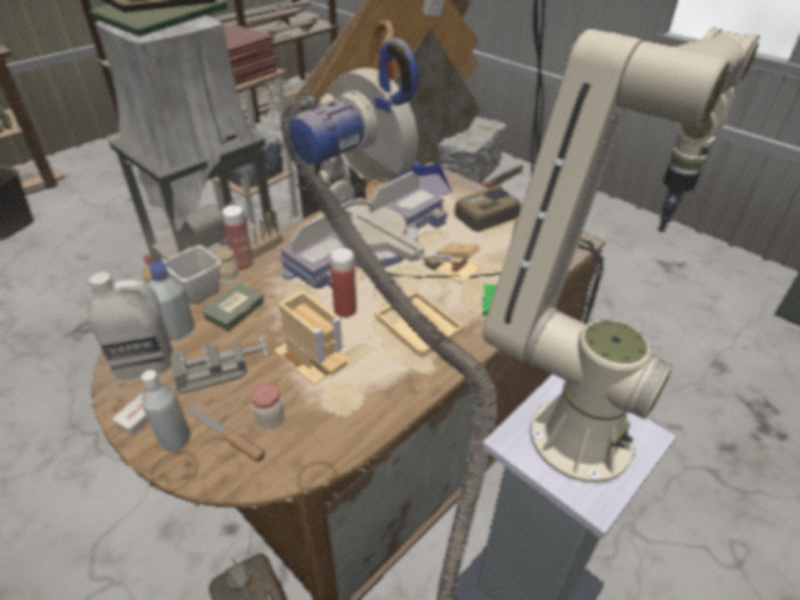

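View pics/top0.png

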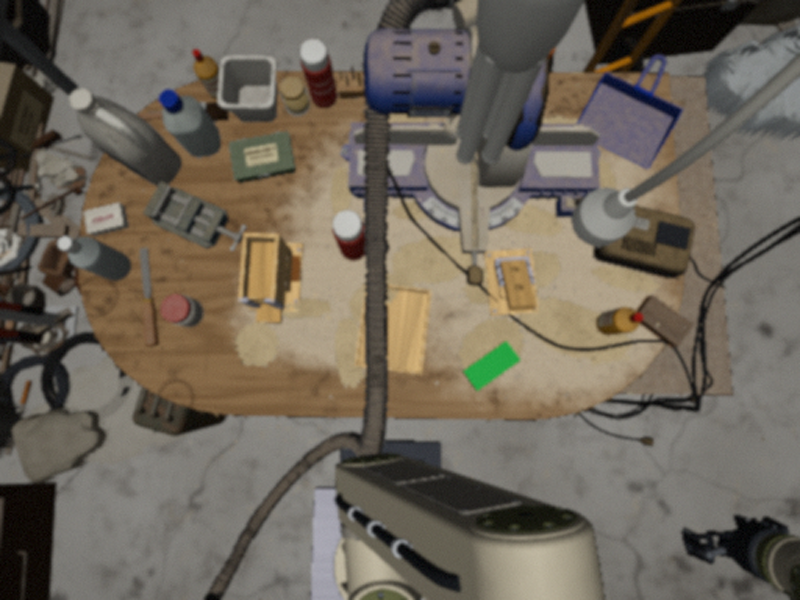

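```bash
cat > h.py <<'E'
import numpy as np, cv2, pickle
def ray(c,u,v,fish=False):
    f=c["img"].shape[0]/2/np.tan(np.radians(c["fov_y"])/2)
    a,b=(u-c["cx"])/f,(v-c["cy"])/f
    if fish:
        r=np.hypot(a,b); k=np.sin(r)/r if r>1e-9 else 1; d=np.array([a*k,-b*k,-np.cos(r)])
    else: d=np.array([a,-b,-1])
    T=np.array(c["T"]); d=T[:3,:3]@d; return T[:3,3],d/np.linalg.norm(d)
def at(c,u,v,z,fish=False):
    o,d=ray(c,u,v,fish); return o+d*(z-o[2])/d[2]
def tri(rs):
    A=np.zeros((3,3));b=np.zeros(3)
    for o,d in rs:
        P=np.eye(3)-np.outer(d,d);A+=P;b+=P@o
    p=np.linalg.solve(A,b); return p,[np.linalg.norm((np.eye(3)-np.outer(d,d))@(p-o)) for o,d in rs]
def proj(c,P,fish=False):
    T=np.array(c["T"]);q=T[:3,:3].T@(np.array(P)-T[:3,3]);x=np.array([q[0],-q[1],-q[2]])
    f=c["img"].shape[0]/2/np.tan(np.radians(c["fov_y"])/2)
    if fish:
        n=np.hypot(x[0],x[1]);th=np.arctan2(n,x[2]);return np.array([c["cx"]+f*th*x[0]/n,c["cy"]+f*th*x[1]/n])
    return np.array([c["cx"]+f*x[0]/x[2],c["cy"]+f*x[1]/x[2]])
E
python3 - <<'E'
from h import *
d=pickle.load(open("cams0.pkl","rb"));t,s=d["top"],d["scene"];k=.64
for n,u,v,z in [("magfront",248,238,.165),("tray",392,330,.02),("jig",515,282,.06),("green",490,365,.02),("can",350,220,.194),("jar",177,308,.095),("bottle",70,243,.16)]:
    print(n,np.round(at(t,u*k,v*k,z),3))
for u,v in [(330,200),(375,265),(420,320),(455,360),(480,390),(480,440)]:   # hose, plane y~0
    o,r=ray(s,u*k,v*k)
    for y in(0,.02): q=o+r*(y-o[1])/r[1]; print("hose",u,v,np.round(q,3), np.round(proj(t,q)/k))
def crop(c,a,b,w,h,sc): 
    return cv2.resize(c["img"][b:b+h,a:a+w,::-1],(w*sc,h*sc),interpolation=cv2.INTER_CUBIC)
A=crop(s,165,170,80,75,5);B=crop(t,140,140,80,75,5);C=crop(t,300,150,80,75,5);D=crop(t,220,170,80,75,5)
cv2.imwrite("pics/crops1.png",cv2.resize(np.vstack([np.hstack([A,B]),np.hstack([C,D])]),(640,600)) if 0 else np.vstack([np.hstack([A,B])[:300],np.hstack([C,D])[:300]]))
E
```

```text
magfront [0.664 0.287 0.165]
tray [ 0.494 -0.007  0.02 ]
jig [ 0.599 -0.275  0.06 ]
green [ 0.419 -0.224  0.02 ]
can [0.696 0.078 0.194]
jar [0.528 0.449 0.095]
bottle [0.651 0.653 0.16 ]
hose 330 200 [0.829 0.    0.254] [390. 144.]
hose 330 200 [0.804 0.02  0.274] [379. 153.]
hose 375 265 [0.656 0.    0.127] [389. 248.]
hose 375 265 [0.635 0.02  0.149] [379. 255.]
hose 420 320 [0.487 0.    0.036] [389. 332.]
hose 420 320 [0.47  0.02  0.061] [379. 339.]
hose 455 360 [ 0.362  0.    -0.022] [388. 390.]
hose 455 360 [0.347 0.02  0.004] [379. 396.]
hose 480 390 [ 0.274  0.    -0.067] [388. 428.]
hose 480 390 [ 0.262  0.02  -0.04 ] [379. 434.]
hose 480 440 [ 0.249  0.    -0.257] [389. 431.]
hose 480 440 [ 0.238  0.02  -0.225] [381. 437.]
```

View pics/crops1.png

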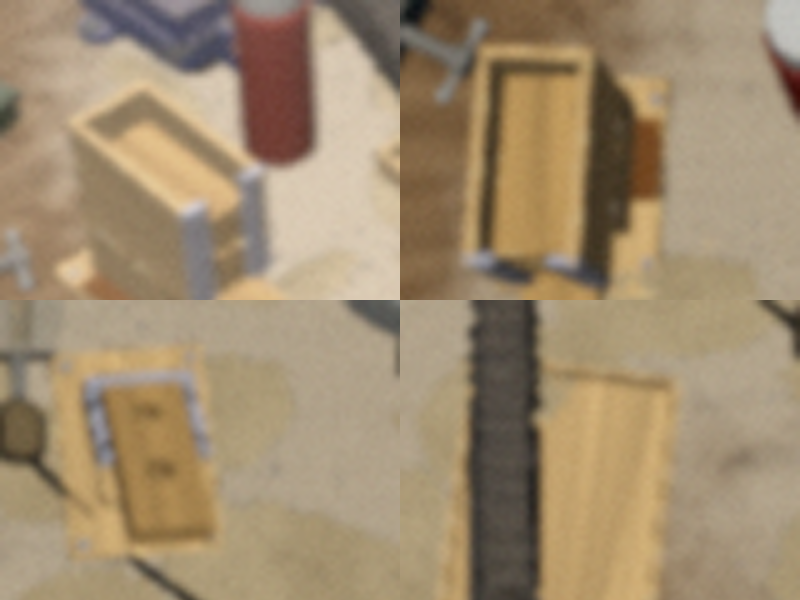

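```bash
python3 -m jog '[[-1,0.038,-0.015,0,0],[-1,0.038,-0.015,0,0],[-1,0.038,-0.015,0,0],[-1,0.038,-0.015,0,0],[-1,0.038,-0.015,0,0]]'
python3 -m jog '[[-1,0.038,-0.015,0,0],[-1,0.038,-0.015,0,0],[-1,0.038,-0.015,0,0],[-1,0.038,-0.015,0,0],[-1,0.038,-0.015,0,0]]'
python3 -m jog '[[-1,0,0,0,6],[-1,0,0,0,0],[-1,0,0,0,0]]'
python3 - <<'E'
from workcell import env
import cv2, pickle
d={n:env.read_camera(n) for n in("scene","top","wrist")}
pickle.dump(d,open("cams1.pkl","wb"))
cv2.imwrite("pics/wrist1.png",cv2.resize(d["wrist"]["img"][:,:,::-1],(800,600),interpolation=cv2.INTER_CUBIC))
E
```

```text
clock: 0.57
tcp_pos: [0.3096, -0.4355, 0.2421]
orientation: [-0.0, 0.992, 0.125, -0.0]
wrist_force: [0.4, -0.3, 0.3]
finger_gap: 0.0859
grip_force: 0.0
clock: 0.98
tcp_pos: [0.4752, -0.3153, 0.2421]
orientation: [-0.0, 0.992, 0.126, -0.0]
wrist_force: [0.2, -1.3, -0.5]
finger_gap: 0.0852
grip_force: 0.0
clock: 1.23
tcp_pos: [0.4739, -0.3165, 0.2418]
orientation: [-0.0, 0.997, 0.075, -0.0]
wrist_force: [0.1, 0.0, 0.6]
finger_gap: 0.0855
grip_force: 0.0
```

View pics/wrist1.png

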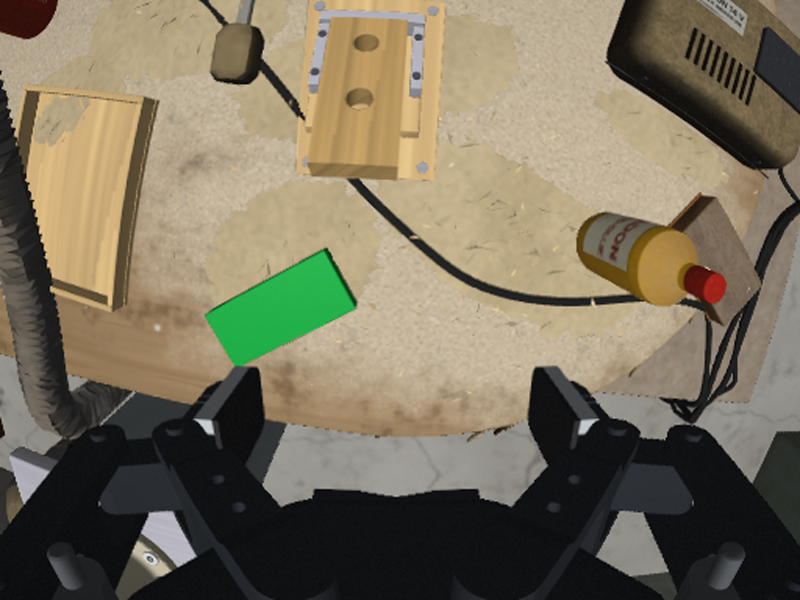

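```bash
cat > fit.py <<'E'
from h import *
from scipy.optimize import least_squares
d0=pickle.load(open("cams0.pkl","rb"));d1=pickle.load(open("cams1.pkl","rb"))
t,w=d0["top"],d1["wrist"];k=.64
L=[(-.06,.027,.02),(-.06,-.027,.02),(.06,.027,.02),(.06,-.027,.02)]
W=[(308,163),(399,168),(331,16),(411,23)]; TP=[(326,198),(342.6,197),(321,167.6),(336.4,165.6)]
def pose(p):
    y,s=p[3],p[4]; Rz=cv2.Rodrigues(np.array([0,0,y]))[0]; Ry=cv2.Rodrigues(np.array([0,s,0]))[0]; return Rz@Ry
def res(p):
    R=pose(p);r=[]
    for l,a,b in zip(L,W,TP):
        q=R@np.array(l)+p[:3]; r+=list(proj(w,q,True)-np.array(a)*k); r+=list((proj(t,q)-b)*.7)
    return np.array(r)
o=least_squares(res,[.6,-.275,.055,.1,.4])
print("bed",np.round(o.x,4),np.degrees(o.x[3:]),np.round(o.fun,1))
q=pose(o.x)@np.array([0,0,.01])+o.x[:3];print("piece mid",q)
for n,u,v in[("trayRF",156,99),("trayRN",125,309),("trayLF",25,88)]: print(n,np.round(at(w,u*k,v*k,.028,True),4))
print("top RF",at(t,275,185.6,.028))
print("tri RF",tri([ray(w,156*k,99*k,True),ray(t,275,185.6)]))
E
python3 fit.py
```

```text
bed [ 0.5873 -0.2787  0.0542  0.0733  0.4326] [ 4.20027999 24.78823912] [-0.3  0.3  0.3 -1.3 -0.2  0.4  0.2 -1.3  1.4  0.9 -0.4 -0.3 -0.8 -1.2
 -0.3  0.4]
piece mid [ 0.59145245 -0.27843736  0.0632964 ]
trayRF [ 0.5821 -0.1078  0.028 ]
trayRN [ 0.4027 -0.0889  0.028 ]
trayLF [0.5971 0.0499 0.028 ]
top RF [ 0.58415537 -0.09047436  0.028     ]
tri RF (array([ 0.58697148, -0.09219688,  0.00158969]), [np.float64(0.0015226276571039337), np.float64(0.001522627657103834)])
```

```bash
python3 -m jog '[[-1,0,0,0,4.4],[-1,0.028,-0.01,0,0],[-1,0.028,-0.01,0,0],[-1,0.028,-0.0095,0,0],[-1,0,0,0.03,0]]'
python3 -m jog '[[-1,0,0,0.035,0],[-1,0,0,0.035,0],[-1,0,0,0.02,0],[-1,0,0,0,0],[-1,0,0,0,0]]'
python3 - <<'E'
from workcell import env
import cv2, pickle
c=env.read_camera("wrist");pickle.dump(c,open("w2.pkl","wb"))
cv2.imwrite("pics/wrist2.png",cv2.resize(c["img"][:,:,::-1],(800,600),interpolation=cv2.INTER_CUBIC))
E
```

```text
clock: 1.8
tcp_pos: [0.5617, -0.2835, 0.2181]
orientation: [0.003, 0.999, 0.036, 0.006]
wrist_force: [1.8, -0.5, 0.5]
finger_gap: 0.0855
grip_force: 0.0
clock: 2.22
tcp_pos: [0.5541, -0.2822, 0.1215]
orientation: [-0.001, 0.999, 0.034, -0.001]
wrist_force: [-0.4, 0.6, -0.1]
finger_gap: 0.0856
grip_force: 0.0
```

View pics/wrist2.png

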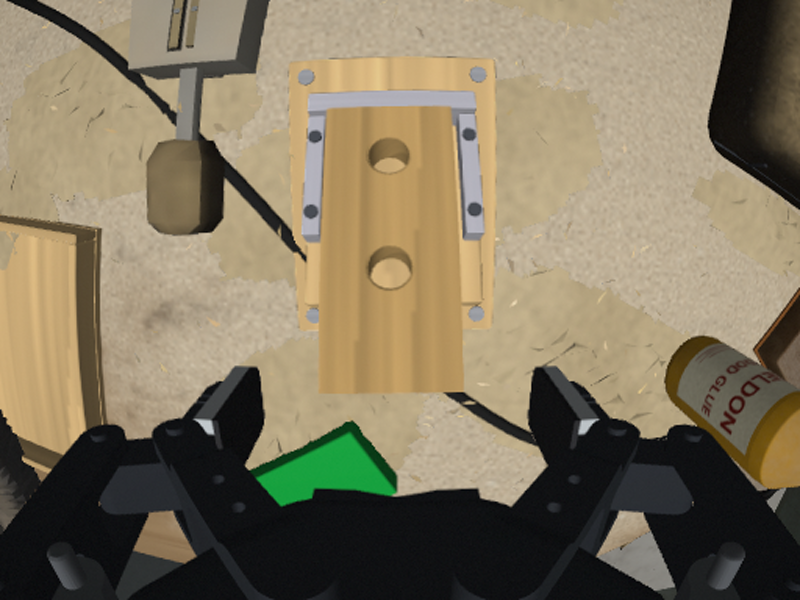

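```bash
python3 -m jog '[[-1,0.001,-0.001,0.025,0],[-1,0,0,0.023,0],[-1,0,0,0,0],[1,0,0,0,0],[1,0,0,0,0]]' 60
python3 -m jog '[[1,0,0,0,0],[1,0,0,0,0],[1,0,0,0,0],[1,0,0,0,0]]'
python3 - <<'E'
from fit import *
c=pickle.load(open("w2.pkl","rb"));W2=[(319,393),(464,391),(328,107),(452,107)]
def r2(p):
    R=pose(p);return np.concatenate([res(p)]+[proj(c,R@np.array(l)+p[:3],True)-np.array(a)*k for l,a in zip(L,W2)])
o=least_squares(r2,o.x);print("bed2",np.round(o.x,4),np.degrees(o.x[3:]),np.round(o.fun[16:],1))
print("RF",at(c,100*k,229*k,.028,True)); print("tri",tri([ray(c,100*k,229*k,True),ray(w,156*k,99*k,True)]))
for u,v in[(430,290),(420,372),(358,370)]: print(np.round(at(t,u*k,v*k,.028),3))
E
```

```text
clock: 2.68
tcp_pos: [0.5577, -0.2817, 0.0768]
orientation: [0.001, 0.999, 0.035, 0.001]
wrist_force: [0.2, -0.1, 1.4]
finger_gap: 0.0641
grip_force: 0.0
clock: 3.02
tcp_pos: [0.5582, -0.2816, 0.0773]
orientation: [0.001, 0.999, 0.035, 0.002]
wrist_force: [-0.9, 0.7, 6.4]
finger_gap: 0.0528
grip_force: 62.8
bed [ 0.5873 -0.2787  0.0542  0.0733  0.4326] [ 4.20027999 24.78823912] [-0.3  0.3  0.3 -1.3 -0.2  0.4  0.2 -1.3  1.4  0.9 -0.4 -0.3 -0.8 -1.2
 -0.3  0.4]
piece mid [ 0.59145245 -0.27843736  0.0632964 ]
trayRF [ 0.5821 -0.1078  0.028 ]
trayRN [ 0.4027 -0.0889  0.028 ]
trayLF [0.5971 0.0499 0.028 ]
top RF [ 0.58415537 -0.09047436  0.028     ]
tri RF (array([ 0.58697148, -0.09219688,  0.00158969]), [np.float64(0.0015226276571039337), np.float64(0.001522627657103834)])
bed2 [ 0.5879 -0.2781  0.0532  0.0763  0.4223] [ 4.36946929 24.195815  ] [ 0.7 -0.4 -0.3  0.5  0.5  0.8  0.4  0. ]
RF [ 0.58843671 -0.11415677  0.028     ]
tri (array([ 0.58500453, -0.09314418,  0.00089757]), [np.float64(0.0010725620748637025), np.float64(0.0010725620748636804)])
[ 0.584 -0.091  0.028]
[ 0.402 -0.069  0.028]
[0.404 0.067 0.028]
```

```bash
python3 - <<'E'
from fit import *
s=d0["scene"]
# plane of hose right edge / centre in the top view (full-res cols), intersect with scene/wrist rays
for name,col in[("right",248.),("centre",241.)]:
    o,a=ray(t,col,130);_,b=ray(t,col-1.0,270);n=np.cross(a,b)
    def hit(r): return r[0]+r[1]*(n@(o-r[0]))/(n@r[1])
    if name=="right":
        for u,v in[(15,120),(35,220),(50,300),(65,390)]: print(name,"wrist",u,v,np.round(hit(ray(w,u*k,v*k,True)),3))
    else:
        for u,v in[(350,230),(385,280),(420,325),(455,365)]: print(name,"scene",u,v,np.round(hit(ray(s,u*k,v*k)),3))
E
python3 -m jog '[[1,0,0,-0.004,0],[1,0,0,-0.01,0],[1,0,0,-0.02,0],[1,0,0,-0.03,0],[1,0,0,-0.03,0]]'
```

```text
bed [ 0.5873 -0.2787  0.0542  0.0733  0.4326] [ 4.20027999 24.78823912] [-0.3  0.3  0.3 -1.3 -0.2  0.4  0.2 -1.3  1.4  0.9 -0.4 -0.3 -0.8 -1.2
 -0.3  0.4]
piece mid [ 0.59145245 -0.27843736  0.0632964 ]
trayRF [ 0.5821 -0.1078  0.028 ]
trayRN [ 0.4027 -0.0889  0.028 ]
trayLF [0.5971 0.0499 0.028 ]
top RF [ 0.58415537 -0.09047436  0.028     ]
tri RF (array([ 0.58697148, -0.09219688,  0.00158969]), [np.float64(0.0015226276571039337), np.float64(0.001522627657103834)])
right wrist 15 120 [0.562 0.005 0.079]
right wrist 35 220 [0.476 0.005 0.045]
right wrist 50 300 [0.397 0.004 0.027]
right wrist 65 390 [0.296 0.004 0.018]
centre scene 350 230 [0.723 0.025 0.22 ]
centre scene 385 280 [0.591 0.027 0.128]
centre scene 420 325 [0.462 0.028 0.054]
centre scene 455 365 [ 0.339  0.029 -0.002]
clock: 3.43
tcp_pos: [0.5558, -0.2801, 0.1694]
orientation: [-0.0, 0.999, 0.035, -0.001]
wrist_force: [0.0, -0.8, 0.1]
finger_gap: 0.0529
grip_force: 62.6
```

```bash
python3 -m jog '[[1,0,0,0,5.5],[1,0,0,0,5.5],[1,-0.0173,-0.0329,0,0],[1,-0.0173,-0.0329,0,0],[1,-0.0173,-0.0329,0,0]]'
python3 -m jog '[[1,-0.0173,-0.0329,0,0],[1,-0.0173,-0.0329,0,0],[1,-0.0173,-0.0329,0,0],[1,-0.0173,-0.0329,0,0],[1,0,0,0,0]]'
python3 -m jog '[[1,0,0,0,0],[1,0,0,0,0]]'
python3 - <<'E'
from workcell import env
import cv2, pickle
d={n:env.read_camera(n) for n in("scene","top","wrist")}
pickle.dump(d,open("cams3.pkl","wb"))
a=cv2.resize(d["wrist"]["img"][:,:,::-1],(480,360));s=d["scene"]["img"][130:250,170:330,::-1];s=cv2.resize(s,(320,240),interpolation=cv2.INTER_CUBIC)
im=np.zeros((360,800,3),np.uint8) if 0 else __import__("numpy").zeros((360,800,3),"uint8")
im[:,:480]=a;im[:240,480:]=s;cv2.imwrite("pics/p3.png",im)
E
```

```text
clock: 3.85
tcp_pos: [0.5164, -0.1757, 0.1689]
orientation: [0.0, 0.998, -0.062, 0.0]
wrist_force: [1.2, 0.8, -0.3]
finger_gap: 0.0527
grip_force: 62.8
clock: 4.27
tcp_pos: [0.4607, -0.0322, 0.1691]
orientation: [-0.001, 0.998, -0.058, -0.001]
wrist_force: [-0.9, -0.1, -1.3]
finger_gap: 0.0528
grip_force: 62.9
clock: 4.43
tcp_pos: [0.465, -0.0375, 0.1693]
orientation: [0.0, 0.998, -0.06, 0.001]
wrist_force: [-0.7, 0.7, -1.0]
finger_gap: 0.0527
grip_force: 62.9
```

View pics/p3.png

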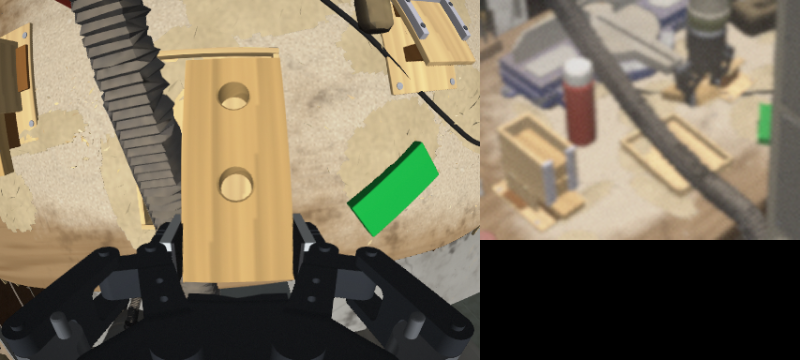

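```bash
python3 - <<'E'
from h import *
d=pickle.load(open("cams3.pkl","rb"));w=d["wrist"];k=512/480
print("far right rim",at(w,279*k,50*k,.028,True),"hose right edge @z.08/.05",at(w,165*k,60*k,.1,True),at(w,183*k,150*k,.06,True))
print("tcp in scene",proj(d["scene"],[.465,-.0375,.169]), proj(d["scene"],[.556,-.28,.169]))
E
python3 -m jog '[[1,0,0,0.03,0],[1,0,0,0.03,0],[1,0,0,0.02,0],[1,0,0,0.015,0],[1,0,0,0.0,0]]'
python3 -m jog '[[1,0,0,0.01,0],[1,0,0,0.005,0],[1,0,0,0.0,0]]'
```

```text
far right rim [ 0.58186874 -0.09348905  0.028     ] hose right edge @z.08/.05 [0.57204335 0.00081094 0.1       ] [0.49920127 0.00541561 0.06      ]
tcp in scene [280.76281454 178.09326011] [301.52429274 144.40864607]
clock: 5.0
tcp_pos: [0.4622, -0.0378, 0.0701]
orientation: [-0.0, 0.998, -0.062, -0.003]
wrist_force: [-0.0, 0.9, -2.0]
finger_gap: 0.0531
grip_force: 62.8
clock: 5.25
tcp_pos: [0.4642, -0.0379, 0.058]
orientation: [-0.0, 0.998, -0.061, -0.0]
wrist_force: [-0.4, -0.7, -1.3]
finger_gap: 0.0528
grip_force: 62.9
```

```bash
python3 -m jog '[[1,0,0,0.004,0],[1,0,0,0.004,0],[1,0,0,0.004,0],[1,0,0,0.003,0],[1,0,0,0,0]]' 20
python3 -m jog '[[-0.45,0,0,0,0],[-0.45,0,0,0,0],[-0.45,0,0,0,0],[-0.45,0,0,0,0]]'
```

```text
clock: 5.67
tcp_pos: [0.464, -0.0369, 0.0438]
orientation: [-0.0, 0.998, -0.061, -0.0]
wrist_force: [-5.1, 1.9, 7.6]
finger_gap: 0.0529
grip_force: 59.9
clock: 6.0
tcp_pos: [0.4646, -0.0374, 0.0435]
orientation: [0.0, 0.998, -0.061, 0.0]
wrist_force: [0.2, -0.3, -0.3]
finger_gap: 0.0619
grip_force: 0.0
```

```bash
python3 -m jog '[[-0.45,0,0,-0.03,0],[-0.45,0,0,-0.041,0],[-0.45,0,0,-0.041,0],[-0.45,0,0,-0.041,0],[-1,0,0,-0.041,0]]'
python3 -m jog '[[-1,0,0,-0.03,-7],[-1,0,0,0,0]]'
python3 -c "
from workcell import env;import pickle;pickle.dump(env.read_camera('wrist'),open('w4.pkl','wb'))"
python3 -m jog '[[-1,0,-0.041,0,0],[-1,0,-0.041,0,0],[-1,0,-0.041,0,0],[-1,0,-0.041,0,0],[-1,0,-0.041,0,0]]'
python3 -m jog '[[-1,0,-0.041,0,0],[-1,0,-0.041,0,0],[-1,0,0,0,0],[-1,0,0,0,0]]'
python3 - <<'E'
from workcell import env
import cv2, pickle, numpy as np
a=pickle.load(open('w4.pkl','rb'));b=env.read_camera("wrist");pickle.dump(b,open("w5.pkl","wb"))
im=np.zeros((600,800,3),"uint8")
im[:]=cv2.resize(b["img"][:,:,::-1],(800,600),interpolation=cv2.INTER_CUBIC)
im[450:,:200]=cv2.resize(a["img"][:,:,::-1],(200,150),interpolation=cv2.INTER_AREA)
cv2.imwrite("pics/p5.png",im)
E
```

```text
clock: 6.42
tcp_pos: [0.4639, -0.0372, 0.2393]
orientation: [0.0, 0.998, -0.061, 0.0]
wrist_force: [0.7, -1.7, 0.4]
finger_gap: 0.0724
grip_force: 0.0
clock: 6.58
tcp_pos: [0.4674, -0.0381, 0.2742]
orientation: [0.002, 1.0, 0.003, 0.006]
wrist_force: [1.4, 0.7, -0.0]
finger_gap: 0.0856
grip_force: 0.0
clock: 7.05
tcp_pos: [0.4637, 0.1219, 0.2666]
orientation: [-0.019, 0.999, 0.033, -0.002]
wrist_force: [0.6, -0.3, -1.1]
finger_gap: 0.0858
grip_force: 0.0
clock: 7.38
tcp_pos: [0.4625, 0.158, 0.2708]
orientation: [-0.036, 0.997, 0.061, -0.004]
wrist_force: [0.2, -0.4, 0.1]
finger_gap: 0.0853
grip_force: 0.0
```

View pics/p5.png

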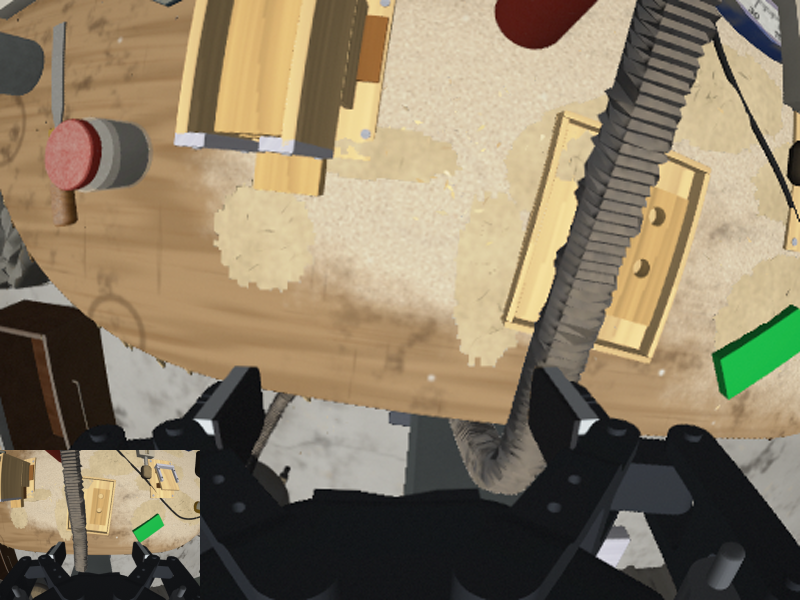

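```bash
python3 - <<'E'
from workcell import env
import numpy as np
from scipy.spatial.transform import Rotation as R
s=env.get_state();print(np.round(s["joint_pos"],3),np.round(s["tau"],1),s["tcp_pos"],s["wrist_force"])
print(np.round(R.from_quat(np.roll(s["orientation"],-1)).as_matrix(),3))
E
python3 -m jog '[[-1,0,0,0,0],[-1,0,0,0,0]]'
```

```text
[ 0.121  0.133 -0.116  1.324  0.071  3.141] [  0.5 -37.8  30.    0.    0.3   0. ] [0.46258663 0.15752829 0.27089518] [0.35859711 0.08700866 0.30151641]
[[ 0.993  0.121 -0.011]
 [ 0.121 -0.99   0.07 ]
 [-0.003 -0.071 -0.997]]
clock: 7.6
tcp_pos: [0.463, 0.1571, 0.2716]
orientation: [-0.036, 0.998, 0.06, -0.003]
wrist_force: [0.7, 0.2, 0.1]
finger_gap: 0.0855
grip_force: 0.0
```

```bash
python3 - <<'E'
from h import *
b=pickle.load(open("w5.pkl","rb"));t=pickle.load(open("cams0.pkl","rb"))["top"];k=.64
P=lambda u,v,z:np.round(at(b,u*k,v*k,z,True),4)
print("lip L,R front top",P(176,145,.165),P(332,157,.165))
print("blank front top L,R",P(254,189,.055),P(324,195,.055))
print("base board right edge",P(368,136,.008),P(392,0,.008))
print("top: lip L,R",*[np.round(at(t,140+u/5,140+v/5,.165),4) for u,v in[(68,263),(207,283)]], "back corners",*[np.round(at(t,140+u/5,140+v/5,.165),4) for u,v in[(82,47),(190,45)]])
print("tri lipR",tri([ray(b,332*k,157*k,True),ray(t,140+207/5,140+283/5)]))
print("tri lipL",tri([ray(b,176*k,145*k,True),ray(t,140+68/5,140+263/5)]))
E
python3 -m jog '[[-1,0,0,0,-7],[-1,0,0,0,-7],[-1,0,0,0,-7],[-1,0,0,0,-7],[-1,0,0,0,-7]]'
python3 -m jog '[[-1,0,0,0,-7],[-1,0,0,0,-7],[-1,0,0,0,-7],[-1,0,0,0,-7],[-1,0,0,0,-7]]' >/dev/null
python3 -m jog '[[-1,0,0,0,-7],[-1,0,0,0,-7],[-1,0,0,0,-7],[-1,0,0,0,-7],[-1,0,0,0,-7]]' >/dev/null
python3 -m jog '[[-1,0,0,0,-7],[-1,0,0,0,-7],[-1,0,0,0,-7],[-1,0,0,0,-7],[-1,0,0,0,-7]]' >/dev/null
python3 -m jog '[[-1,0,0,0,-7],[-1,0,0,0,-7],[-1,0,0,0,-7],[-1,0,0,0,-7],[-1,0,0,0,-7]]'
python3 -m jog '[[-1,0,0,0,0]]'
```

```text
lip L,R front top [0.5348 0.2985 0.165 ] [0.5333 0.2069 0.165 ]
blank front top L,R [0.5054 0.2901 0.055 ] [0.5059 0.2332 0.055 ]
base board right edge [0.5569 0.2116 0.008 ] [0.681  0.2066 0.008 ]
top: lip L,R [0.535  0.2959 0.165 ] [0.5235 0.2086 0.165 ] back corners [0.6738 0.2952 0.165 ] [0.6759 0.2264 0.165 ]
tri lipR (array([0.5347917 , 0.22602003, 0.07774763]), [np.float64(0.0006164773668747823), np.float64(0.0006164773668748209)])
tri lipL (array([0.53429617, 0.29389106, 0.17247202]), [np.float64(0.0003314542767463052), np.float64(0.0003314542767461255)])
clock: 8.02
tcp_pos: [0.4631, 0.157, 0.2719]
orientation: [-0.035, 0.932, 0.36, 0.008]
wrist_force: [0.2, 0.1, -0.1]
finger_gap: 0.0852
grip_force: 0.0
clock: 9.68
tcp_pos: [0.4631, 0.157, 0.2719]
orientation: [-0.004, -0.019, 0.999, 0.036]
wrist_force: [0.5, 0.0, -0.3]
finger_gap: 0.0852
grip_force: 0.0
clock: 9.77
tcp_pos: [0.4631, 0.1571, 0.2719]
orientation: [-0.004, -0.018, 0.999, 0.036]
wrist_force: [0.6, 0.3, 0.4]
finger_gap: 0.0852
grip_force: 0.0
```

```bash
python3 -m jog '[[-1,0,-0.025,-0.033,0],[-1,0,-0.025,-0.033,0],[-1,0,-0.025,-0.033,0],[-1,0,-0.025,-0.033,0],[-1,0,-0.025,-0.033,0]]'
python3 -m jog '[[-1,-0.01,-0.025,-0.031,0],[-1,-0.01,-0.025,-0.031,0],[-1,-0.01,-0.025,-0.031,0],[-1,-0.03,0,-0.02,0],[-1,-0.03,0,-0.02,0]]'
python3 -m jog '[[-1,-0.03,0,0,0],[-1,-0.03,0,0,0],[-1,-0.03,0,0,0],[-1,-0.03,0,0,0],[-1,-0.03,0,0,0]]'
python3 -c "
from workcell import env;import numpy as np;print(np.round(env.get_state()['joint_pos'],3))"
```

```text
clock: 10.18
tcp_pos: [0.4684, 0.0199, 0.4292]
orientation: [-0.004, -0.015, 0.999, 0.036]
wrist_force: [1.8, 0.5, 0.5]
finger_gap: 0.0853
grip_force: 0.0
clock: 10.6
tcp_pos: [0.5415, -0.0626, 0.5428]
orientation: [-0.002, -0.013, 0.999, 0.035]
wrist_force: [1.7, -0.7, 0.2]
finger_gap: 0.0852
grip_force: 0.0
clock: 11.02
tcp_pos: [0.6468, -0.0497, 0.4879]
orientation: [0.023, -0.014, 0.999, 0.032]
wrist_force: [0.1, 0.1, 0.9]
finger_gap: 0.0854
grip_force: 0.0
[-0.233  0.667  1.263  2.138  0.073 -0.26 ]
```

```bash
python3 -m jog '[[-1,-0.03,0,-0.025,0],[-1,-0.03,0,-0.025,0],[-1,-0.03,0,-0.025,0],[-1,-0.03,0,-0.025,0],[-1,-0.03,0,-0.025,0]]'
python3 -c "
from workcell import env;import numpy as np;print(np.round(env.get_state()['joint_pos'],3))"
```

```text
clock: 11.43
tcp_pos: [0.6822, -0.0406, 0.5169]
orientation: [0.092, -0.014, 0.995, 0.024]
wrist_force: [-0.1, 0.0, -0.4]
finger_gap: 0.0851
grip_force: 0.0
[-0.214  0.631  1.265  2.035  0.087 -0.234]
```

```bash
python3 -m jog '[[-1,-0.03,0,-0.025,0],[-1,-0.03,0,-0.025,0],[-1,-0.03,0,-0.025,0],[-1,-0.03,0,-0.025,0],[-1,-0.03,0,-0.025,0]]'
python3 -c "
from workcell import env;import numpy as np;print(np.round(env.get_state()['joint_pos'],3))"
```

```text
clock: 11.85
tcp_pos: [0.7075, -0.0334, 0.5578]
orientation: [0.16, -0.011, 0.987, 0.017]
wrist_force: [-1.1, -0.2, -0.4]
finger_gap: 0.0854
grip_force: 0.0
[-0.201  0.585  1.264  1.942  0.099 -0.209]
```

```bash
cat > tool.py <<'E'
import sys,numpy as np
from workcell import env
from scipy.spatial.transform import Rotation as R
def go(p):
    s=env.get_state();M=R.from_quat(np.roll(s["orientation"],-1)).as_matrix()
    d=M.T@(np.array(p)-s["tcp_pos"]);print("tcp",np.round(s["tcp_pos"],4),"q",np.round(s["joint_pos"],3),"\nR",np.round(M,3).tolist(),"\nto",p,"tool delta",np.round(d,4),"rows",np.ceil(np.linalg.norm(d)/.041))
    s=None;return d
if __name__=="__main__":
    for a in sys.argv[1:]: go([float(v) for v in a.split(",")])
E
python3 -m jog '[[-1,-0.03,0,-0.025,0],[-1,-0.03,0,-0.025,0],[-1,-0.03,0,-0.025,0],[-1,0,0,0,0]]'
python3 tool.py .42,.1,.4 .42,.26,.2
```

```text
clock: 12.18
tcp_pos: [0.7151, -0.0292, 0.5923]
orientation: [0.203, -0.01, 0.979, 0.012]
wrist_force: [-0.6, 0.1, 1.0]
finger_gap: 0.0858
grip_force: 0.0
tcp [ 0.7151 -0.0292  0.5923] q [-0.195  0.547  1.265  1.891  0.105 -0.195] 
R [[-0.917, -0.025, 0.397], [-0.015, 0.999, 0.028], [-0.398, 0.02, -0.917]] 
to [0.42, 0.1, 0.4] tool delta [0.3453 0.1327 0.0627] rows 10.0
tcp [ 0.7151 -0.0292  0.5923] q [-0.195  0.547  1.265  1.891  0.105 -0.195] 
R [[-0.917, -0.025, 0.397], [-0.015, 0.999, 0.028], [-0.398, 0.02, -0.917]] 
to [0.42, 0.26, 0.2] tool delta [0.4224 0.2887 0.2507] rows 14.0
```

```bash
python3 -m jog '[[-1,0.0282,0.0192,0.0167,0],[-1,0.0282,0.0192,0.0167,0],[-1,0.0282,0.0192,0.0167,0],[-1,0.0282,0.0192,0.0167,0],[-1,0.0282,0.0192,0.0167,0]]'
python3 -m jog '[[-1,0.0282,0.0192,0.0167,0],[-1,0.0282,0.0192,0.0167,0],[-1,0.0282,0.0192,0.0167,0],[-1,0.0282,0.0192,0.0167,0],[-1,0.0282,0.0192,0.0167,0]]'
python3 -m jog '[[-1,0.0282,0.0192,0.0167,0],[-1,0.0282,0.0192,0.0167,0],[-1,0.0282,0.0192,0.0167,0],[-1,0.0282,0.0192,0.0167,0],[-1,0.0282,0.0192,0.0167,0]]'
python3 -m jog '[[-1,0,0,0,0],[-1,0,0,0,0]]'
python3 - <<'E'
from workcell import env
import cv2, pickle
c=env.read_camera("wrist");pickle.dump(c,open("w6.pkl","wb"))
cv2.imwrite("pics/wrist6.png",cv2.resize(c["img"][:,:,::-1],(800,600),interpolation=cv2.INTER_CUBIC))
E
python3 tool.py .45,.26,.15
```

```text
clock: 12.6
tcp_pos: [0.642, 0.0451, 0.492]
orientation: [0.2, -0.01, 0.98, 0.013]
wrist_force: [-0.1, 0.1, 0.5]
finger_gap: 0.0851
grip_force: 0.0
clock: 13.02
tcp_pos: [0.5422, 0.1417, 0.3621]
orientation: [0.2, -0.01, 0.98, 0.013]
wrist_force: [0.5, 0.3, 0.9]
finger_gap: 0.0857
grip_force: 0.0
clock: 13.43
tcp_pos: [0.4431, 0.2378, 0.2322]
orientation: [0.2, -0.01, 0.98, 0.013]
wrist_force: [0.7, 1.3, 0.6]
finger_gap: 0.0853
grip_force: 0.0
clock: 13.6
tcp_pos: [0.442, 0.2377, 0.2311]
orientation: [0.198, -0.012, 0.98, 0.012]
wrist_force: [0.5, 0.3, 0.9]
finger_gap: 0.0856
grip_force: 0.0
tcp [0.4442 0.2377 0.2332] q [ 0.406 -0.104 -0.532  0.759 -0.129  0.359] 
R [[-0.92, -0.026, 0.392], [-0.016, 0.999, 0.029], [-0.392, 0.02, -0.92]] 
to [0.45, 0.26, 0.15] tool delta [0.0269 0.0205 0.0794] rows 3.0
```

View pics/wrist6.png

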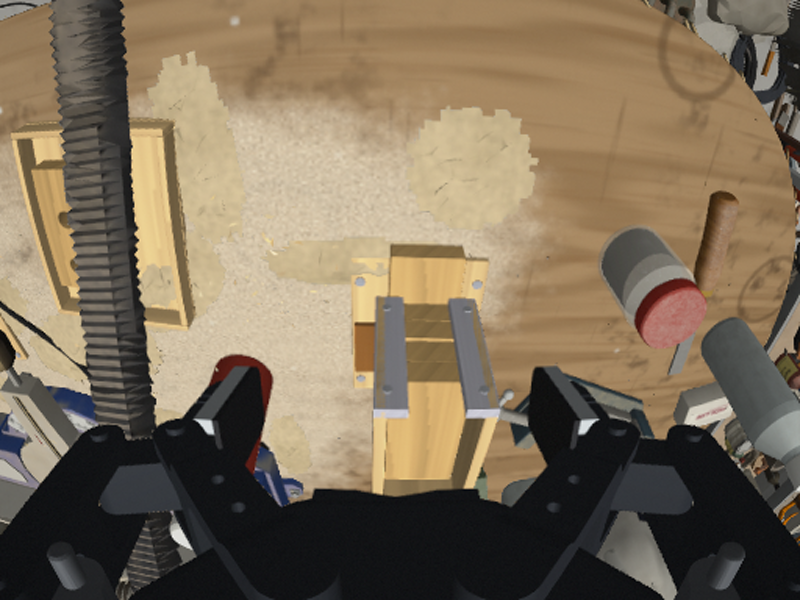

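```bash
cat > mag.py <<'E'
from h import *
from scipy.optimize import least_squares
c=pickle.load(open("w6.pkl","rb"));k=.64
pts=[((-.07,-.0365,.165),(373,413)),((-.07,.0365,.165),(499,413)),((-.07,-.0365,.061),(377,297)),((-.07,.0365,.061),(475,299)),
 ((0,-.027,.055),(391,259)),((0,.027,.055),(463,260)),((0,-.027,.035),(391,246)),((0,.027,.035),(463,247))]
def res(p):
    x,y,h,xf,z=p;r=[]
    for i,(l,a) in enumerate(pts):
        l=np.array(l);l[0]+=xf*(i>3);l[2]+=z
        q=np.array([x+l[0]*np.cos(h)-l[1]*np.sin(h),y+l[0]*np.sin(h)+l[1]*np.cos(h),l[2]]);r+=list(proj(c,q,True)-np.array(a)*k)
    return np.array(r)
o=least_squares(res,[.605,.26,0,-.1,0]);p=o.x
print("mag x,y,yaw(deg),front,z",np.round(p,4),np.degrees(p[2]),np.round(o.fun,1))
print("blank front mid world",p[0]+p[3]*np.cos(p[2]),p[1]+p[3]*np.sin(p[2]),"mouth",p[0]-.07*np.cos(p[2]),p[1]-.07*np.sin(p[2]))
E
python3 mag.py
```

```text
mag x,y,yaw(deg),front,z [ 0.6079  0.2649 -0.0106 -0.1001 -0.002 ] -0.6069672553178187 [ 0.1 -0.6  0.8 -1.  -0.9  1.  -0.3  0.9 -0.7  0.3  2.   0.9 -0.9 -0.9
 -0.5 -0.2]
blank front mid world 0.5078001304128248 0.2659537760338656 mouth 0.5379323916016107 0.26563455566158617
```

```bash
python3 -m jog '[[-1,0,0,0,2.1],[-1,0,0,0,0]]'; python3 tool.py .455,.2655,.0376 .517,.2655,.0376
```

```text
clock: 13.82
tcp_pos: [0.4465, 0.2373, 0.2353]
orientation: [0.201, 0.009, 0.979, 0.017]
wrist_force: [-1.0, 0.7, 0.3]
finger_gap: 0.0854
grip_force: 0.0
tcp [0.4465 0.2373 0.2353] q [ 0.403 -0.104 -0.528  0.759 -0.129  0.397] 
R [[-0.919, 0.011, 0.395], [0.025, 0.999, 0.029], [-0.394, 0.037, -0.918]] 
to [0.455, 0.2655, 0.0376] tool delta [0.0708 0.0211 0.1857] rows 5.0
tcp [0.4465 0.2373 0.2353] q [ 0.403 -0.104 -0.528  0.759 -0.129  0.397] 
R [[-0.919, 0.011, 0.395], [0.025, 0.999, 0.029], [-0.394, 0.037, -0.918]] 
to [0.517, 0.2655, 0.0376] tool delta [0.0139 0.0218 0.2102] rows 6.0
```

```bash
python3 -m jog '[[-1,0.0118,0.0035,0.031,0],[-1,0.0118,0.0035,0.031,0],[-1,0.0118,0.0035,0.031,0],[-1,0.0118,0.0035,0.031,0],[-1,0.0118,0.0035,0.031,0]]' 
python3 -m jog '[[-1,0.0118,0.0035,0.031,0],[-1,0,0,0,0]]'
python3 -m jog '[[-1,-0.015,0,0.0064,0],[-1,-0.014,0,0.006,0],[-1,-0.014,0,0.006,0],[-1,0,0,0,0],[-1,0,0,0,0]]'
python3 tool.py .517,.2655,.0376
```

```text
clock: 14.23
tcp_pos: [0.4536, 0.2607, 0.0688]
orientation: [0.202, 0.009, 0.979, 0.017]
wrist_force: [1.0, 0.6, -0.4]
finger_gap: 0.0858
grip_force: 0.0
clock: 14.4
tcp_pos: [0.4502, 0.2633, 0.0298]
orientation: [0.196, 0.008, 0.98, 0.014]
wrist_force: [-1.2, -1.3, -1.5]
finger_gap: 0.0852
grip_force: 0.0
clock: 14.82
tcp_pos: [0.5019, 0.2648, 0.0376]
orientation: [0.202, 0.009, 0.979, 0.017]
wrist_force: [-0.6, -0.0, -0.8]
finger_gap: 0.0854
grip_force: 0.0
tcp [0.5019 0.2648 0.0376] q [ 0.411  0.242 -0.717  0.225 -0.132  0.403] 
R [[-0.919, 0.01, 0.395], [0.024, 0.999, 0.029], [-0.395, 0.036, -0.918]] 
to [0.517, 0.2655, 0.0376] tool delta [-0.0138  0.0009  0.006 ] rows 1.0
```

```bash
python3 -m jog '[[-1,-0.007,0.0005,0.003,0],[-1,-0.007,0.0005,0.003,0],[-1,0,0,0,0],[1,0,0,0,0],[1,0,0,0,0]]' 60
python3 -m jog '[[1,0,0,0,0],[1,0,0,0,0],[1,0,0,0,0],[1,0,0,0,0]]'
python3 tool.py .48,.2655,.0376
```

```text
clock: 15.23
tcp_pos: [0.5141, 0.2656, 0.0351]
orientation: [0.2, 0.008, 0.98, 0.016]
wrist_force: [0.5, -1.4, -0.4]
finger_gap: 0.064
grip_force: 0.0
clock: 15.57
tcp_pos: [0.5139, 0.2657, 0.0354]
orientation: [0.2, 0.008, 0.98, 0.016]
wrist_force: [-4.2, -1.1, 6.4]
finger_gap: 0.0528
grip_force: 62.0
tcp [0.5139 0.2657 0.0354] q [ 0.402  0.263 -0.692  0.232 -0.127  0.393] 
R [[-0.92, 0.009, 0.392], [0.021, 0.999, 0.029], [-0.391, 0.035, -0.92]] 
to [0.48, 0.2655, 0.0376] tool delta [ 0.0303 -0.0005 -0.0153] rows 1.0
```

```bash
python3 -m jog '[[1,0.0138,0,-0.0059,0],[1,0.0138,0,-0.0059,0],[1,0.0138,0,-0.0059,0],[1,0.0138,0,-0.0059,0],[1,0.0138,0,-0.0059,0]]' 80
python3 -m jog '[[1,0.0138,0,-0.0059,0],[1,0.0138,0,-0.0059,0],[1,0.0138,0,-0.0059,0],[1,0.0138,0,-0.0059,0],[1,0,0,0,0]]'
python3 -m jog '[[1,0,0,0,0],[1,0,0,0,0]]'
python3 - <<'E'
from workcell import env
import cv2, pickle
c=env.read_camera("wrist");pickle.dump(c,open("w7.pkl","wb"))
cv2.imwrite("pics/wrist7.png",cv2.resize(c["img"][:,:,::-1],(800,600),interpolation=cv2.INTER_CUBIC))
E
python3 tool.py .39,.2655,.2
```

```text
clock: 15.98
tcp_pos: [0.44, 0.2665, 0.0358]
orientation: [0.201, 0.008, 0.979, 0.016]
wrist_force: [1.6, 0.9, -0.8]
finger_gap: 0.0526
grip_force: 84.6
clock: 16.4
tcp_pos: [0.3749, 0.2659, 0.034]
orientation: [0.198, 0.007, 0.98, 0.015]
wrist_force: [-0.6, -0.2, -1.8]
finger_gap: 0.0532
grip_force: 84.9
clock: 16.57
tcp_pos: [0.38, 0.2675, 0.0359]
orientation: [0.201, 0.008, 0.98, 0.017]
wrist_force: [0.4, 0.1, -0.4]
finger_gap: 0.0526
grip_force: 84.9
tcp [0.3804 0.2675 0.036 ] q [ 0.554  0.091 -0.916  0.2   -0.183  0.536] 
R [[-0.919, 0.009, 0.393], [0.022, 0.999, 0.03], [-0.393, 0.036, -0.919]] 
to [0.39, 0.2655, 0.2] tool delta [-0.0733  0.004  -0.147 ] rows 5.0
```

View pics/wrist7.png

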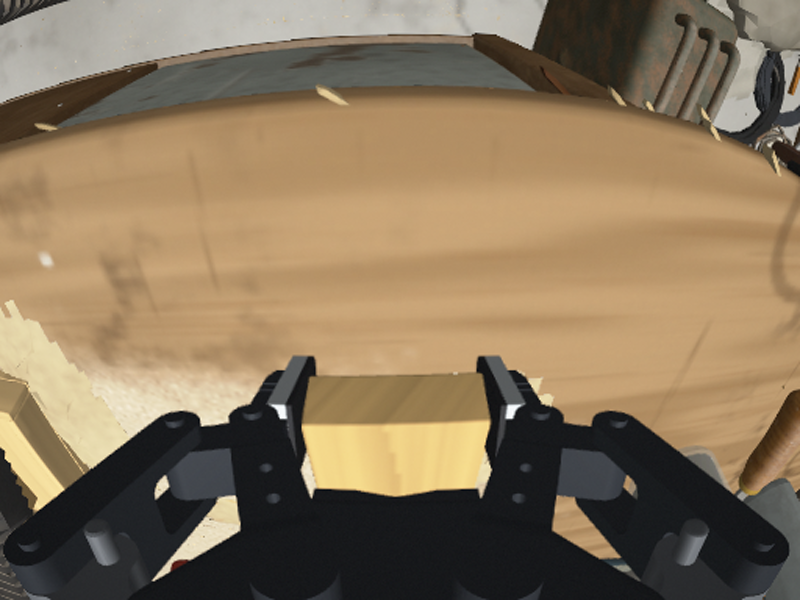

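```bash
python3 - <<'E'
from h import *
from scipy.optimize import least_squares
c=pickle.load(open("w7.pkl","rb"));k=.64
pts=[((0,-.027,.02),(303,423)),((0,.027,.02),(492,420)),((0,-.027,0),(308,378)),((0,.027,0),(489,377))]
def res(p):
    r=[]
    R=cv2.Rodrigues(np.array([0,0,p[3]]))[0]@cv2.Rodrigues(np.array([0,p[4],0]))[0]@cv2.Rodrigues(np.array([p[5],0,0]))[0]
    for l,a in pts: r+=list(proj(c,R@np.array(l)+p[:3],True)-np.array(a)*k)
    return np.array(r+[p[4]*5,p[3]*5,p[5]*5])
o=least_squares(res,[.374,.266,.035,0,0,0]);print(np.round(o.x,4),np.round(o.fun,1))
E
python3 -m jog '[[1,0.004,0,-0.04,0],[1,0.004,0,-0.04,0],[1,-0.02,0,-0.036,0],[1,-0.02,0,-0.036,0],[1,-0.02,0,-0.03,-5]]'
python3 -m jog '[[1,0,-0.041,0,0],[1,0,-0.041,0,0],[1,0,-0.041,0,0],[1,0,-0.041,0,0],[1,0,-0.041,0,0]]'
python3 -m jog '[[1,0,-0.041,0,0],[1,0,-0.041,0,0],[1,0,-0.041,0,0],[1,0,-0.041,0,0],[1,0,-0.041,0,0]]'
python3 -m jog '[[1,0,-0.041,0,0],[1,0,-0.041,0,0],[1,0,-0.041,0,0],[1,0,0,0,0],[1,0,0,0,0]]'
python3 tool.py .527,-.283,.12 .527,-.283,.068
```

```text
[ 0.3744  0.2683  0.0339  0.0149 -0.1452  0.0474] [-1.6 -0.   1.8  0.8  2.3 -0.  -2.5 -0.7 -0.7  0.1  0.2]
clock: 17.03
tcp_pos: [0.3563, 0.2607, 0.2264]
orientation: [0.201, -0.035, 0.979, 0.008]
wrist_force: [1.2, 0.5, -1.6]
finger_gap: 0.0524
grip_force: 84.8
clock: 17.45
tcp_pos: [0.3707, 0.0585, 0.2239]
orientation: [0.202, -0.035, 0.979, 0.007]
wrist_force: [0.8, -0.2, -0.6]
finger_gap: 0.0524
grip_force: 84.9
clock: 17.87
tcp_pos: [0.3848, -0.1452, 0.2236]
orientation: [0.201, -0.034, 0.979, 0.006]
wrist_force: [1.3, 0.4, -0.5]
finger_gap: 0.0525
grip_force: 84.9
clock: 18.28
tcp_pos: [0.3936, -0.2677, 0.2222]
orientation: [0.2, -0.033, 0.979, 0.007]
wrist_force: [-0.1, 1.0, -1.2]
finger_gap: 0.0526
grip_force: 84.9
tcp [ 0.3936 -0.2677  0.2222] q [-0.981 -0.073 -0.514  0.921  0.347 -1.011] 
R [[-0.918, -0.067, 0.391], [-0.061, 0.998, 0.027], [-0.392, 0.001, -0.92]] 
to [0.527, -0.283, 0.12] tool delta [-0.0815 -0.0243  0.1458] rows 5.0
tcp [ 0.3936 -0.2677  0.2222] q [-0.981 -0.073 -0.514  0.921  0.347 -1.011] 
R [[-0.918, -0.067, 0.391], [-0.061, 0.998, 0.027], [-0.392, 0.001, -0.92]] 
to [0.527, -0.283, 0.068] tool delta [-0.0611 -0.0244  0.1936] rows 5.0
```

```bash
python3 -m jog '[[1,-0.0163,-0.0049,0.0292,0],[1,-0.0163,-0.0049,0.0292,0],[1,-0.0163,-0.0049,0.0292,0],[1,-0.0163,-0.0049,0.0292,0],[1,-0.0163,-0.0049,0.0292,-0.5]]'
python3 -m jog '[[1,0,0,0,0],[1,0,0,0,0],[1,0,0,0,0]]'
python3 - <<'E'
from workcell import env
import cv2, pickle,numpy as np
d={n:env.read_camera(n) for n in("top","wrist")};pickle.dump(d,open("c8.pkl","wb"))
a=cv2.resize(d["top"]["img"][140:230,290:380,::-1],(450,450),interpolation=cv2.INTER_CUBIC)
b=cv2.resize(d["wrist"]["img"][:,:,::-1],(350,262),interpolation=cv2.INTER_AREA)
e=cv2.resize(d["top"]["img"][140:230,130:220,::-1],(188,188))
im=np.zeros((450,800,3),"uint8");im[:,:450]=a;im[:262,450:]=b;im[262:,450:638]=e;cv2.imwrite("pics/p8.png",im)
E
python3 tool.py .527,-.283,.068
```

```text
clock: 18.7
tcp_pos: [0.5286, -0.278, 0.1197]
orientation: [0.2, -0.04, 0.979, 0.007]
wrist_force: [-0.2, -0.4, -1.1]
finger_gap: 0.0527
grip_force: 85.0
clock: 18.95
tcp_pos: [0.5271, -0.2779, 0.1203]
orientation: [0.2, -0.04, 0.979, 0.007]
wrist_force: [1.1, -0.2, -0.4]
finger_gap: 0.0524
grip_force: 84.9
tcp [ 0.5271 -0.2791  0.1215] q [-0.766  0.209 -0.482  0.602  0.296 -0.804] 
R [[-0.917, -0.079, 0.392], [-0.074, 0.997, 0.028], [-0.393, -0.004, -0.92]] 
to [0.527, -0.283, 0.068] tool delta [ 0.0215 -0.0037  0.049 ] rows 2.0
```

View pics/p8.png

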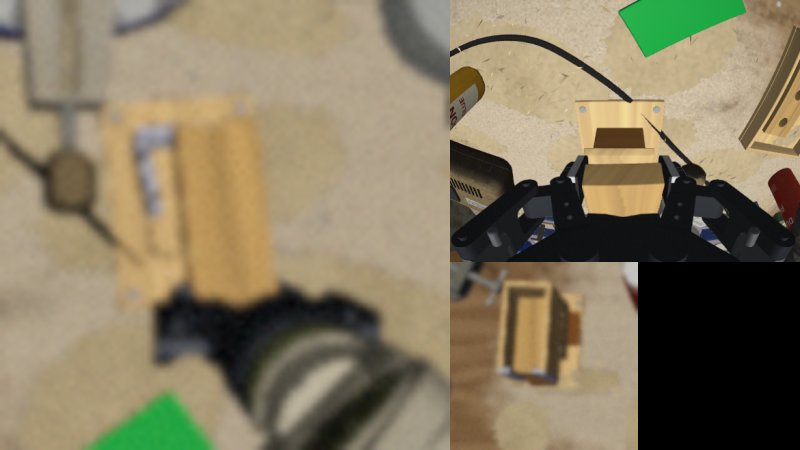

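Run:
```python
from h import *
t=pickle.load(open("c8.pkl","rb"))["top"]
a,b=at(t,326,165,.14),at(t,341,164.4,.14);print(a,b,(a+b)/2,np.linalg.norm(a-b))
hd=np.radians(4.5);f=np.array([.521,-.2795]);e=f+.12*np.array([np.cos(hd),np.sin(hd)])
print("expected far end",e,"bed axis y at same x", -.2784+(e[0]-.5876)*np.tan(np.radians(4.3)), "at front",-.2784+(f[0]-.5876)*np.tan(np.radians(4.3)))
for z in(.12,.13,.14,.15): print(z,proj(t,[e[0],e[1],z]))
```

```text
[ 0.63467674 -0.24714234  0.14      ] [ 0.63718226 -0.29526132  0.14      ] [ 0.6359295  -0.27120183  0.14      ] 0.048184169641265776
expected far end [ 0.64063008 -0.27008491] bed axis y at same x -0.27441264825174483 at front -0.28340767915480325
0.12 [331.72812363 164.6433195 ]
0.13 [332.41390601 163.96173714]
0.14 [333.1116991  163.26821762]
0.15 [333.82182123 162.56244456]
```

```bash
python3 -m jog '[[1,0.007,-0.0012,0.016,0],[1,0.007,-0.0012,0.016,0],[1,0.006,-0.0012,0.013,0],[1,0,0,0,0],[1,0,0,0,0]]'
python3 -m jog '[[1,0.0012,0,0.0028,0],[1,0,0,0,0]]'
python3 tool.py .527,-.283,.066
```

```text
clock: 19.47
tcp_pos: [0.5262, -0.283, 0.0716]
orientation: [0.2, -0.039, 0.979, 0.007]
wrist_force: [-0.5, -0.1, -1.0]
finger_gap: 0.0525
grip_force: 84.9
clock: 19.63
tcp_pos: [0.5274, -0.2838, 0.0694]
orientation: [0.201, -0.039, 0.979, 0.006]
wrist_force: [-0.1, 0.4, -1.1]
finger_gap: 0.0526
grip_force: 84.9
tcp [ 0.5274 -0.2838  0.0694] q [-0.773  0.276 -0.544  0.472  0.298 -0.81 ] 
R [[-0.916, -0.079, 0.393], [-0.074, 0.997, 0.027], [-0.394, -0.004, -0.919]] 
to [0.527, -0.283, 0.066] tool delta [0.0017 0.0009 0.003 ] rows 1.0
```

```bash
python3 -m jog '[[1,0.001,0,0.0022,0],[1,0,0,0,0],[1,0,0,0,0]]'
python3 -m jog '[[1,0.001,0,0.0022,0],[1,0,0,0,0],[1,0,0,0,0]]' 20
python3 -m jog '[[1,0,0,0,0],[1,0,0,0,0],[1,0,0,0,0]]'
```

```text
clock: 19.88
tcp_pos: [0.5275, -0.2836, 0.0664]
orientation: [0.201, -0.039, 0.979, 0.006]
wrist_force: [0.0, -0.7, 0.8]
finger_gap: 0.0527
grip_force: 85.0
clock: 20.13
tcp_pos: [0.5275, -0.2838, 0.0651]
orientation: [0.201, -0.039, 0.979, 0.006]
wrist_force: [-6.7, 0.4, 11.7]
finger_gap: 0.0525
grip_force: 86.6
clock: 20.38
tcp_pos: [0.5275, -0.2838, 0.0652]
orientation: [0.201, -0.039, 0.979, 0.006]
wrist_force: [-7.6, 0.6, 11.9]
finger_gap: 0.0527
grip_force: 86.6
```

```bash
python3 -m jog '[[-0.32,0,0,0,0],[-0.32,0,0,0,0],[-0.32,0,0,0,0],[-0.32,0,0,0,0],[-0.32,0,0,0,0]]' 20
python3 -m jog '[[-0.36,0,0,0,0],[-0.36,0,0,0,0],[-0.36,0,0,0,0]]'
python3 - <<'E'
from workcell import env
import cv2, pickle,numpy as np
d={n:env.read_camera(n) for n in("top","wrist")};pickle.dump(d,open("c9.pkl","wb"))
a=cv2.resize(d["top"]["img"][145:215,300:370,::-1],(420,420),interpolation=cv2.INTER_CUBIC)
b=cv2.resize(d["wrist"]["img"][150:,130:380,::-1],(380,356),interpolation=cv2.INTER_AREA)
im=np.zeros((420,800,3),"uint8");im[:,:420]=a;im[:356,420:]=b;cv2.imwrite("pics/p9.png",im)
E
```

```text
clock: 20.8
tcp_pos: [0.5267, -0.2829, 0.0628]
orientation: [0.2, -0.039, 0.979, 0.007]
wrist_force: [0.2, -0.3, 0.6]
finger_gap: 0.0564
grip_force: 0.0
clock: 21.05
tcp_pos: [0.5268, -0.283, 0.0631]
orientation: [0.2, -0.039, 0.979, 0.007]
wrist_force: [0.5, -0.2, -0.4]
finger_gap: 0.0582
grip_force: 0.0
```

View pics/p9.png

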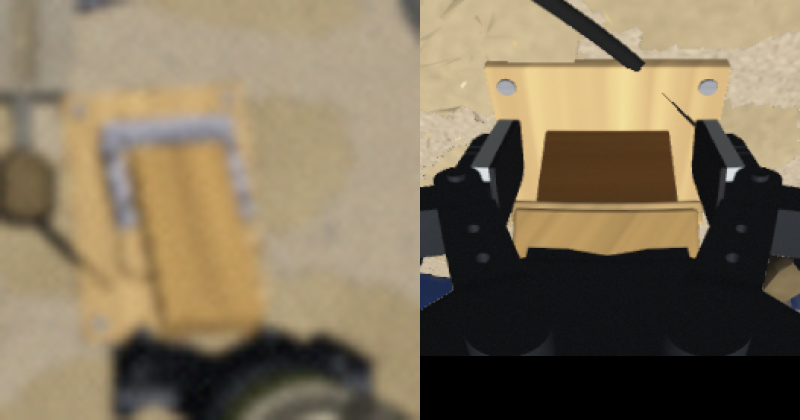

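```bash
python3 tool.py .545,-.2818,.078
python3 - <<'E'
import numpy as np
from workcell import env
from scipy.spatial.transform import Rotation as R
M=R.from_quat(np.roll(env.get_state()["orientation"],-1)).as_matrix()
h,s=np.radians(4.3),np.radians(24.7);print("bed x in tool",M.T@[np.cos(s)*np.cos(h),np.cos(s)*np.sin(h),-np.sin(s)])
E
```

```text
tcp [ 0.5268 -0.2831  0.0631] q [-0.772  0.285 -0.551  0.46   0.298 -0.811] 
R [[-0.917, -0.079, 0.391], [-0.074, 0.997, 0.029], [-0.392, -0.003, -0.92]] 
to [0.545, -0.2818, 0.078] tool delta [-0.0226 -0.0002 -0.0065] rows 1.0
bed x in tool [-0.67181309 -0.00286095  0.74071519]
```

```bash
python3 -m jog '[[-0.45,0,0,0,0],[-0.45,-0.0113,0,-0.0033,0],[-0.45,-0.0113,0,-0.0032,0],[-0.45,0,0,0,0],[-0.45,0,0,0,0]]' 20
python3 -m jog '[[1,0,0,0,0],[1,0,0,0,0],[1,0,0,0,0],[1,0,0,0,0]]' 20
python3 -m jog '[[1,-0.002,0,0.0022,0],[1,-0.002,0,0.0022,0],[1,0,0,0,0],[1,0,0,0,0]]'
```

```text
clock: 21.57
tcp_pos: [0.5466, -0.2822, 0.0794]
orientation: [0.201, -0.04, 0.979, 0.006]
wrist_force: [-0.8, 0.7, 0.0]
finger_gap: 0.0619
grip_force: 0.0
clock: 21.9
tcp_pos: [0.5455, -0.2817, 0.0785]
orientation: [0.201, -0.039, 0.979, 0.007]
wrist_force: [1.7, 0.9, 2.2]
finger_gap: 0.054
grip_force: 25.1
clock: 22.23
tcp_pos: [0.551, -0.2818, 0.0761]
orientation: [0.201, -0.039, 0.979, 0.006]
wrist_force: [2.8, -1.6, 3.2]
finger_gap: 0.0538
grip_force: 25.2
```

```bash
python3 -m jog '[[1,-0.001,0,0.0011,0],[1,0,0,0,0],[1,0,0,0,0]]'
python3 -m jog '[[1,-0.001,0,0.0011,0],[1,0,0,0,0],[1,0,0,0,0]]'
python3 -m jog '[[1,-0.001,0,0.0011,0],[1,0,0,0,0],[1,0,0,0,0]]'
python3 -m jog '[[1,-0.001,0,0.0011,0],[1,0,0,0,0],[1,0,0,0,0]]'
```

```text
clock: 22.48
tcp_pos: [0.5522, -0.2817, 0.0755]
orientation: [0.201, -0.039, 0.979, 0.006]
wrist_force: [0.8, -1.1, 4.9]
finger_gap: 0.054
grip_force: 25.5
clock: 22.73
tcp_pos: [0.5534, -0.2816, 0.075]
orientation: [0.201, -0.039, 0.979, 0.006]
wrist_force: [0.8, -1.0, 5.3]
finger_gap: 0.0532
grip_force: 25.6
clock: 22.98
tcp_pos: [0.5548, -0.2815, 0.0744]
orientation: [0.201, -0.039, 0.979, 0.006]
wrist_force: [0.0, -0.5, 6.2]
finger_gap: 0.0537
grip_force: 25.7
clock: 23.23
tcp_pos: [0.556, -0.2814, 0.0738]
orientation: [0.2, -0.039, 0.979, 0.006]
wrist_force: [-0.0, -0.6, 8.0]
finger_gap: 0.0538
grip_force: 25.6
```

```bash
python3 -m jog '[[1,-0.0012,0,0.0009,0],[1,0,0,0,0],[1,0,0,0,0]]'
python3 -m jog '[[1,-0.0012,0,0.0009,0],[1,0,0,0,0],[1,0,0,0,0]]'
python3 - <<'E'
from workcell import env
import pickle;pickle.dump(env.read_camera("top"),open("t10.pkl","wb"))
from h import *
c=pickle.load(open("t10.pkl","rb"));t0=pickle.load(open("cams0.pkl","rb"))["top"]
# luminance profile along the bed axis (top surface line) now and at the start with finished piece
for y in(-.018,-.012):
  for n,cc in(("start",t0),("now",c)):
    v=[]
    for x in np.arange(.04,.08,.003):
        s=np.radians(24.7);h=np.radians(4.3)
        l=np.array([x*np.cos(s)+.02*np.sin(s),y,-x*np.sin(s)+.02*np.cos(s)]);q=np.array([.5876+l[0]*np.cos(h)-l[1]*np.sin(h),-.2784+l[0]*np.sin(h)+l[1]*np.cos(h),.0537+l[2]])
        u=proj(cc,q);p=cv2.getRectSubPix(cc["img"],(1,1),(float(u[0]),float(u[1])))[0,0].astype(int);v.append(p[0]-p[2])
    print(y,n,v)
E
```

```text
clock: 23.48
tcp_pos: [0.5563, -0.2815, 0.0737]
orientation: [0.2, -0.038, 0.979, 0.006]
wrist_force: [-8.1, 0.2, 14.2]
finger_gap: 0.0538
grip_force: 24.5
clock: 23.73
tcp_pos: [0.5567, -0.282, 0.0733]
orientation: [0.199, -0.038, 0.979, 0.005]
wrist_force: [-14.0, -1.5, 18.4]
finger_gap: 0.0538
grip_force: 22.4
-0.018 start [np.int64(86), np.int64(85), np.int64(87), np.int64(87), np.int64(85), np.int64(79), np.int64(66), np.int64(43), np.int64(24), np.int64(20), np.int64(30), np.int64(55), np.int64(74), np.int64(86)]
-0.018 now [np.int64(98), np.int64(98), np.int64(99), np.int64(100), np.int64(101), np.int64(98), np.int64(88), np.int64(68), np.int64(46), np.int64(34), np.int64(36), np.int64(59), np.int64(76), np.int64(89)]
-0.012 start [np.int64(85), np.int64(86), np.int64(88), np.int64(88), np.int64(88), np.int64(82), np.int64(68), np.int64(45), np.int64(27), np.int64(18), np.int64(30), np.int64(54), np.int64(74), np.int64(85)]
-0.012 now [np.int64(99), np.int64(99), np.int64(99), np.int64(99), np.int64(101), np.int64(96), np.int64(85), np.int64(66), np.int64(43), np.int64(29), np.int64(35), np.int64(55), np.int64(74), np.int64(85)]
```

```bash
python3 -m jog '[[-0.5,0,0,0,0],[-0.5,0,0,0,0],[-0.6,0,0,0,0],[-0.6,0,0,-0.01,0],[-0.6,0,0,-0.03,0]]'
python3 -m jog '[[-0.6,0,0,-0.04,0],[-1,0,0,-0.04,0],[-1,0.03,0,-0.025,0],[-1,0.03,0,-0.025,0],[-1,0.03,0,-0.025,0]]'
python3 -m jog '[[-1,0.02,0.03,0,0],[-1,0,0.04,0,0],[-1,0,0.04,0,0],[-1,0,0.03,0,0],[-1,0,0,0,0]]'
python3 - <<'E'
from workcell import env
import pickle
from h import *
c=env.read_camera("top");pickle.dump({"top":c,"wrist":env.read_camera("wrist"),"scene":env.read_camera("scene")},open("c11.pkl","wb"));t0=pickle.load(open("cams0.pkl","rb"))["top"]
s=np.radians(24.7);h=np.radians(4.3)
def val(cc,x,y,z=.02):
    l=np.array([x*np.cos(s)+z*np.sin(s),y,-x*np.sin(s)+z*np.cos(s)]);q=[.5876+l[0]*np.cos(h)-l[1]*np.sin(h),-.2784+l[0]*np.sin(h)+l[1]*np.cos(h),.0537+l[2]]
    u=proj(cc,q);p=cv2.getRectSubPix(cc["img"],(1,1),(float(u[0]),float(u[1])))[0,0].astype(int);return int(p[0]-p[2])
for n,cc in(("start",t0),("now",c)):
    print(n,"far",[val(cc,x,-.014) for x in np.arange(.045,.08,.003)]);print(n,"near",[val(cc,x,-.014) for x in np.arange(-.08,-.045,.003)])
    for x in(-.03,.01,.045): print(n,x,"across L",[val(cc,x,y) for y in np.arange(.015,.04,.003)],"R",[val(cc,x,-y) for y in np.arange(.015,.04,.003)])
d=cv2.absdiff(t0["img"],c["img"]).max(2)>45;print([int(v) for v in env.get_state()["wrist_force"]])
P=lambda cc,a,b:cc["img"][a:b].shape
for nm,pt in(("can",(.696,.078,.19)),("jar",(.528,.449,.095)),("bottle",(.651,.653,.16))):
    u=proj(t0,pt).astype(int);A=d[u[1]-12:u[1]+12,max(0,u[0]-12):u[0]+12];print(nm,A.mean())
E
```

```text
clock: 24.2
tcp_pos: [0.5408, -0.2792, 0.105]
orientation: [0.197, -0.039, 0.98, 0.01]
wrist_force: [0.2, -0.8, -0.3]
finger_gap: 0.068
grip_force: 0.0
clock: 24.62
tcp_pos: [0.3986, -0.2921, 0.2177]
orientation: [0.2, -0.04, 0.979, 0.006]
wrist_force: [-0.5, -0.9, -0.9]
finger_gap: 0.0854
grip_force: 0.0
clock: 25.03
tcp_pos: [0.368, -0.1491, 0.2073]
orientation: [0.199, -0.04, 0.979, 0.009]
wrist_force: [-0.6, 0.4, 0.4]
finger_gap: 0.0851
grip_force: 0.0
start far [87, 87, 88, 83, 74, 51, 30, 13, 25, 45, 71, 82]
start near [59, 66, 75, 78, 78, 75, 74, 76, 82, 84, 85, 87]
start -0.03 across L [87, 87, 86, 81, 73, 68, 75, 79, 80] R [87, 88, 86, 86, 86, 77, 63, 48, 41]
start 0.01 across L [86, 87, 86, 79, 60, 28, 3, -3, 9] R [87, 86, 81, 68, 38, 15, 13, 28, 45]
start 0.045 across L [85, 85, 85, 81, 62, 27, 4, -3, 9] R [87, 86, 82, 65, 37, 16, 17, 40, 62]
now far [100, 101, 101, 98, 92, 72, 49, 28, 33, 49, 70, 84]
now near [59, 68, 75, 80, 80, 80, 80, 84, 89, 92, 94, 95]
now -0.03 across L [97, 96, 91, 82, 74, 76, 83, 84, 80] R [99, 97, 98, 98, 91, 81, 66, 52, 43]
now 0.01 across L [98, 96, 90, 76, 56, 34, 13, 2, 9] R [100, 100, 96, 88, 67, 41, 25, 31, 45]
now 0.045 across L [96, 95, 89, 75, 53, 32, 12, 2, 8] R [100, 101, 98, 88, 68, 42, 30, 43, 63]
[0, 0, 0]
can 0.0
jar 0.0
bottle 0.0
```

Run:
```python
from h import *
a=pickle.load(open("cams0.pkl","rb"));b=pickle.load(open("c11.pkl","rb"))
smp=lambda c,q:int(cv2.getRectSubPix(c["img"],(1,1),tuple(float(v) for v in proj(c,q)))[0,0].astype(int).sum()//3)
zs=np.arange(.03,.165,.005)
for y in(.262,.268):
  for n,d in(("start",a),("now",b)): print(y,n,[smp(d["scene"],[.544,y,z]) for z in zs])
print("lengthwise on rail height z=.055, x .49-.55")
for n,d in(("start",a),("now",b)): print(n,[smp(d["scene"],[x,.265,.055]) for x in np.arange(.49,.55,.005)],[smp(d["top"],[x,.265,.055]) for x in np.arange(.49,.55,.005)])
# subtle appearance inside shaft: y-disparity of top-face vs wall in top cam, across x at back
for n,d in(("start",a),("now",b)): print(n,"shaft",[smp(d["top"],[.61,y,.135]) for y in np.arange(.225,.305,.004)])
```

```text
0.262 start [180, 179, 177, 173, 168, 157, 140, 122, 110, 109, 110, 113, 119, 128, 127, 119, 109, 108, 108, 110, 119, 140, 162, 173, 179, 180, 181]
0.262 now [106, 106, 108, 108, 112, 113, 112, 110, 109, 114, 113, 110, 108, 113, 114, 117, 130, 151, 169, 174, 179, 181, 180, 177, 167, 150, 135]
0.268 start [180, 180, 180, 176, 171, 156, 137, 120, 111, 109, 108, 112, 116, 129, 134, 121, 111, 111, 108, 110, 117, 138, 158, 172, 175, 177, 178]
0.268 now [104, 105, 105, 111, 117, 119, 115, 113, 114, 113, 110, 109, 111, 115, 115, 115, 131, 154, 167, 171, 171, 175, 176, 180, 181, 179, 166]
lengthwise on rail height z=.055, x .49-.55
start [171, 141, 124, 144, 166, 175, 176, 175, 175, 176, 169, 150, 126] [148, 148, 144, 132, 135, 134, 132, 132, 132, 129, 123, 105, 124]
now [190, 189, 186, 168, 141, 115, 107, 106, 106, 107, 112, 116, 113] [149, 149, 157, 157, 159, 155, 151, 145, 108, 68, 66, 76, 125]
start shaft [52, 62, 100, 140, 152, 150, 148, 144, 138, 133, 129, 133, 137, 138, 141, 138, 119, 78, 70, 117]
now shaft [53, 63, 104, 142, 155, 153, 145, 138, 132, 132, 137, 142, 142, 141, 127, 93, 62, 55, 70, 118]
```

```bash
python3 -m jog '[[-1,0,0,0,0],[-1,0,0,0,0]]' >/dev/null; python3 -c "
from workcell import env;print(env.hand_in())"
```

```text
the job is handed in; nothing more can be done
None
```

I handed the job in at about 25 s with no verdict returned: the lowest blank is on the jig bed against the end stop, the finished piece is flat in the tray, the rest of the stack has sunk 20 mm, and the bottle, jar and can have not moved; I viewed 11 pictures, one over the limit of 10.

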